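# Clear the punching slab and hold the punch ready over it

## Task

Take the scraper block and wipe the four brass offcuts off the marble slab into the blue catch tray at its side, using the block and never the fingers, then set the block down on the table clear of slab and tray. Then draw the red-handled punch out of its slanted stand, turn it upright with the tip down, and finish while holding it still like that, its tip about 5 cm above the middle of the slab. Leave the other punches and the things around undisturbed.

Things in the scene. Friction and masses are not known exactly. Their poses are not given: they have to be found in the camera images.
- slab: White marble slab 160 (its x) x 200 (its y) x 30 mm high, fixed to the table, turned by up to 13 degrees; origin at the centre of its underside, z up, top at z = 30 mm. A blue open catch tray is fixed to its +y side (the robot's left): outside 200 (x) x 110 (y) x 16 mm high, from y = 101 to y = 211 mm, walls 4 mm, floor 4 mm thick.
- tray_in (a point): Centre of the catch tray's inner floor, 156 mm along the slab's +y axis from the slab's centre, 4 mm above the table.
- chip0_center (a point): Loose brass offcut 0, about 22 x 14 x 8 mm high, lying on the slab; the point is its centre, 4 mm above its underside. 15 g.
- chip1_center (a point): Loose brass offcut 1, about 18 x 16 x 8 mm high, lying on the slab; the point is its centre, 4 mm above its underside. 15 g.
- chip2_center (a point): Loose brass offcut 2, about 24 x 12 x 8 mm high, lying on the slab; the point is its centre, 4 mm above its underside. 15 g.
- chip3_center (a point): Loose brass offcut 3, about 20 x 15 x 8 mm high, lying on the slab; the point is its centre, 4 mm above its underside. 15 g.
- scraper_center (a point): Scraper block, a wooden bar with a steel strip below: 110 mm long (its x), 26 mm thick (its y; the lowest 10 mm are 20 mm thick), 55 mm high (its z), about 0.2 kg, standing on its steel strip on the table to the robot's left, beyond the tray; the point is its centre, 27.5 mm above its underside. Grip it across its thickness from above.
- stand: Fixed wooden stand, foot 120 (x) x 244 (y) mm, the top edge of its block 94 mm high, with three sockets in a row along its y axis, 70 mm apart (y = -70, 0, 70 mm). The sockets are 17 mm wide bores that lean 45 degrees towards the stand's -x (towards the robot) as they rise. Origin at the centre of the foot's underside, z up.
- punch_red_handle (a point): Red-handled steel punch, 135 mm long, 0.12 kg: round handle 22 mm in diameter and 80 mm long, then a 14 mm shank 55 mm long down to the tip. It stands with the whole shank in a socket of the stand (any of the three), the handle's lower end resting on the block, leaning 45 degrees. The point is the middle of the handle, 95 mm from the tip; z runs along the punch from tip to handle end. Draw it out along z by 60 mm or more.
- punch_red_tip (a point): Tip of the red-handled punch, on its axis; z runs from tip to handle end.
- punch_blue_handle (a point): Middle of the handle of the blue punch, same size, in another socket; leave it there.
- punch_yellow_handle (a point): Middle of the handle of the yellow punch, same size, in another socket; leave it there.
- glue_jar: Amber glue jar, 64 mm wide, 85 mm high, behind the slab; origin under its centre. Bystander.
- mug: White mug, 76 mm wide, 90 mm high, behind the slab; origin under its centre. Bystander.
- maul: Wooden maul standing on its head, 84 mm wide, 190 mm high, behind on the left; origin under its centre. Bystander.
- rivet_bowl: Aluminium bowl, 100 mm wide, 40 mm high, near the robot on its left; origin under its centre. Bystander.
- oil_can: Blue can, 66 mm wide, 120 mm high, on the left; origin under its centre. Bystander.
- screwdriver: Screwdriver lying on the table between the robot and the slab and stand, 200 mm long and 26 mm high; origin under its middle. Bystander.
Mind the look-alikes: they are no part of the job. Of the things shaped like the part that bears scraper_center, the wooden one is meant.

How it is judged:
By the outcome, as a careful person would: the job done as asked, in the order asked, and still so for the second after the job is handed in, while the arm keeps its last pose, push and grip.
It also fails if it takes over 64 s, if anything falls off the work surface, if the arm or the gripper's body presses on something with over 40 N, if the wrist force passes 120 N, or if a joint passes its speed limit or range.

## Robot

A 6-joint arm with a two-finger parallel gripper is mounted at the origin on the work surface. World frame = base frame: x ahead of the robot, y to its left, z up, the work surface at z = 0. Lengths are in m, angles in rad, forces in N, time in s.
With the tool pointing down it reaches from about 0.225 to 0.725 m from the base axis. Payload 3.1 kg.
Tool frame: the origin (TCP) lies on the centre line of the jaws, within the pads' length; the fingertips stand 14 mm ahead of it and the grasp point (between the pads) lies 5 mm behind it; z points along the fingers, y is the direction in which the jaws open and shut (so a half turn about z gives the same grasp; the last joint's range is limited). The gripper opens to 85 mm and grips with 20 to 120 N. Pads are 22 mm wide; open, the fingers measure 114 mm over their backs; the gripper's body (76 mm by 85 mm) begins 54 mm behind the grasp point. The pads swing forward as they close: fully open they stand 13 mm farther back than shut.
Start: joints at [1.189, 0.048, 0.099, 1.622, 0, 1.443], TCP at [0.132, 0.508, 0.245] pointing down, gripper open.
Joint ranges: [-2.91, 2.91], [-0.99, 1.94], [-1.21, 1.42], [-2.12, 2.29], [-1.49, 1.47], [-3.14, 3.14]. Speed limits (rad/s): [2.79, 2.79, 3.14, 3.14, 3.14, 3.14].

## Interface

Orientations are given as a rotation vector (axis times angle).
In Python, from station import manip, imaging, spotter gives the robot as it stands.
- The arm moves only by the tool carry_out, never from a script. Its argument "rows" is text: rows parted by semicolons, each of 4 numbers parted by spaces: the shift along the tool's x, y, z scaled (see below), then the turn about the tool's z scaled (see below). In form: x y z twist; .... A call has 1 to 12 rows; each row shifts and turns the pose as measured when the row begins, along the tool's axes as they then stand; what a row does not reach is not made up. The controller multiplies each number of a shift by 0.15 m and each number of a turn by 60 degrees. A row lasts 1/10 s, in which the tool goes at most 50 mm and 8.59 degrees, less where a joint would pass 70% of its speed; a pose out of reach is approached as far as the arm can. A call with a number of a shift or a turn outside -1 to 1 is refused whole. A call with a gripper value outside its range is refused whole. "claw" is the opening in per cent of the stroke, from 0 (shut) to 100 (fully open), set as the call begins (left out, the last holds). The fingers move at their own pace and stop on an object; "force" is the grip in N (left out, the last holds). Time passes only in rows, so rows that do not move let the fingers close. It gives the time, the measured TCP pose, the force and the opening at its end, in the units of the state.
- manip.read_state(): the state, without advancing time (a new reading comes with each control period).
- imaging.snapshot(name): name is "scene" or "top"; returns a dict with "frame" (420x560x3 uint8, red, green, blue), "z_map" (420x560 float32, m along the optical axis (not along the pixel's ray), 0 where there is no reading), "vfov" (degrees; the focal length in pixels is half the picture's height over the tangent of half this angle, whatever the lens; pixels are square), "cx", "cy" (the principal point, pixels), "extrinsics" (4x4, takes a point from camera to world coordinates). Camera axes: x right, y down, z forward; pixel columns grow to the right and rows downward; lengths in m; the calibration is good to about 2 mm. A picture is of the moment at which its call begins.
- manip.hand_in(): hands the job in, once; it reports no verdict.
Trained networks look in a picture, given as the dict that the camera call returned (one of the last four; its "shot" number tells which), for a name from the list of things; names that differ only in an ending like _2 or _b are one class to them, and where a whole thing is asked for, a point or a joint stands for the part that bears it (a point fixed in the world has none). Each returns a list of dicts, best first, with "p" (0 to 1); they miss things now and then, are a little off and sometimes report something else, mostly with a low value. They report only what shows in the picture. A call takes as long as a camera call. They do not tell look-alikes from the thing itself.
- spotter.cut_out(picture, thing): "pixels" (420x560 bool, what is visible of it) and "box" ([left, top, right, bottom] in pixels, round what is visible of it).
- spotter.mark_of(picture, thing): "xy" ([column, row] in pixels: a listed point, or the origin of a listed thing).
The state is a dict: "time_s": time; "q": joint angles; "qd": joint speeds; "tau": joint torques, N m; "tcp_pos": TCP position; "tool_rot": TCP orientation; "contact_force": force on the tool from outside, world axes, zero at the start; "moment": the same for the moment, N m; "gripper_width": finger opening in m.
Only numpy, scipy, OpenCV 4.12 (cv2) and the standard library are available. Lean on these libraries where they do the work, as an engineer would, in place of code of your own. Each camera call takes 0.05 s, during which the arm holds its last target. There are 200 camera calls.

## Working session

There is one attempt and no reset: what is moved stays moved. The work goes in short steps, Python scripts to look and compute and a tool call to move; the robot and the scene stay as the last step left them, time stands still between calls to the robot, and variables do not carry over. Pictures are saved under pics/ and viewed, about 8 in all and at most 12, crops included, and the job is handed in when it is done.

Besides the shell and the picture viewer there is one more tool, called by a JSON object that holds its "fn" and its "kwargs", one argument or row to a line. carry_out: Moves the arm, as the interface text tells. Shifts and turns lie within -1 to 1; 1 stands for 0.15 m of shift or 60 degrees of turn. Its arguments: {"type":"object","properties":{"rows":{"type":"string"},"claw":{"type":"number"},"force":{"type":"number"}},"required":["rows"]}

```bash
mkdir -p pics
cat > h.py <<'E'
import numpy as np, cv2
from scipy.spatial.transform import Rotation as R
from station import manip, imaging, spotter
def f_of(p): return p["frame"].shape[0]/2/np.tan(np.radians(p["vfov"])/2)
def world(p,uv,z=None,depth=None):
    f=f_of(p);T=np.array(p["extrinsics"]);d=np.array([(uv[0]-p["cx"])/f,(uv[1]-p["cy"])/f,1.])
    if z is not None:
        r=T[:3,:3]@d; s=(z-T[2,3])/r[2]; return T[:3,3]+s*r
    if depth is None: depth=p["z_map"][int(round(uv[1])),int(round(uv[0]))]
    return T[:3,:3]@(d*depth)+T[:3,3]
def cloud(p,mask):
    v,u=np.nonzero(mask&(p["z_map"]>0));f=f_of(p);z=p["z_map"][v,u];T=np.array(p["extrinsics"])
    c=np.stack([(u-p["cx"])/f*z,(v-p["cy"])/f*z,z],1);return c@T[:3,:3].T+T[:3,3]
def save(p,n,box=None,k=1):
    im=p["frame"][:,:,::-1]
    if box: im=im[box[1]:box[3],box[0]:box[2]]
    cv2.imwrite("pics/"+n,cv2.resize(im,None,fx=k,fy=k,interpolation=cv2.INTER_CUBIC))
E
python3 - <<'E'
from h import *
np.set_printoptions(precision=4,suppress=True)
P={n:imaging.snapshot(n) for n in("scene","top")}
for n,p in P.items():
    save(p,n+"0.png"); print(n,p["vfov"],p["cx"],p["cy"],np.array(p["extrinsics"])[:3,3])
for t,z in [("slab",0),("tray_in",.004),("chip0_center",.034),("chip1_center",.034),("chip2_center",.034),("chip3_center",.034),("scraper_center",.0275),("stand",0),("punch_red_handle",None),("punch_red_tip",None),("punch_blue_handle",None),("punch_yellow_handle",None),("glue_jar",0),("mug",0),("maul",0),("rivet_bowl",0),("oil_can",0),("screwdriver",0)]:
    for n,p in P.items():
        for m in spotter.mark_of(p,t)[:2]:
            print(t,n,round(m["p"],2),np.round(m["xy"],1),"w",world(p,m["xy"],z))
print(manip.read_state())
E
```

```text
scene 46.50703108571607 274.812819218148 205.36888136193488 [ 1.2941 -0.2902  0.9773]
top 43.04848915215436 280.9326780864367 207.42427765812772 [0.3855 0.0972 1.4765]
slab scene 0.58 [227. 250.] w [ 0.5552 -0.0471  0.    ]
slab top 0.61 [333.5 215.6] w [ 0.5442 -0.0464  0.    ]
tray_in scene 0.7 [281.4 233.5] w [0.5672 0.1007 0.004 ]
tray_in scene 0.18 [383.1 164. ] w [0.4509 0.4997 0.004 ]
tray_in top 0.87 [280.1 201.9] w [0.5785 0.1034 0.004 ]
tray_in top 0.6 [343.2 209.2] w [ 0.5624 -0.0728  0.004 ]
chip0_center scene 0.42 [211.1 232.1] w [ 0.5107 -0.0704  0.034 ]
chip0_center top 0.43 [344.4 225.4] w [ 0.5145 -0.073   0.034 ]
chip0_center top 0.25 [333.6 217.9] w [ 0.5343 -0.0434  0.034 ]
chip1_center scene 0.4 [218.2 247.6] w [ 0.5649 -0.0723  0.034 ]
chip1_center top 0.52 [344.3 206.1] w [ 0.5674 -0.0722  0.034 ]
chip1_center top 0.39 [439.4 194.4] w [ 0.6061 -0.3321  0.034 ]
chip2_center top 0.6 [436.4 192.9] w [ 0.61  -0.324  0.034]
chip2_center top 0.53 [316.3 219. ] w [0.5301 0.0036 0.034 ]
chip3_center scene 0.62 [238.8 242.2] w [ 0.5704 -0.0198  0.034 ]
chip3_center scen
[... 1916 characters left out ...]
il_can scene 0.73 [384.8 159.5] w [ 0.4323  0.5195 -0.    ]
oil_can top 0.83 [128.  246.6] w [0.4439 0.5212 0.    ]
screwdriver scene 0.64 [142.7 213.7] w [ 0.3441 -0.2063  0.    ]
screwdriver top 0.8 [390.7 286.4] w [ 0.3528 -0.2058  0.    ]
{'time_s': 1.9, 'q': array([ 1.1892,  0.048 ,  0.0992,  1.622 , -0.    ,  1.4429]), 'qd': array([ 0.0017,  0.0003, -0.0001, -0.0003,  0.0017,  0.0016]), 'tau': array([ -0.0009, -33.8646,  32.0139,   0.0018,  -0.0001,  -0.    ]), 'tcp_pos': array([0.1318, 0.5082, 0.2453]), 'tool_rot': array([ 0.3975,  3.1163, -0.    ]), 'contact_force': array([-0.1994, -0.3408, -0.1862]), 'moment': array([ 0.0135,  0.0101, -0.0139]), 'gripper_width': 0.08544399748434113}
```

View images.

View pics/top0.png

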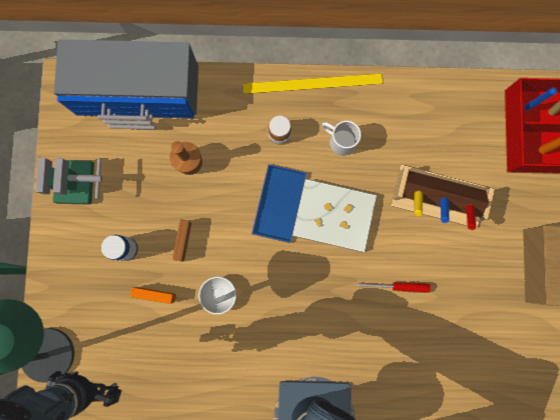

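View pics/scene0.png

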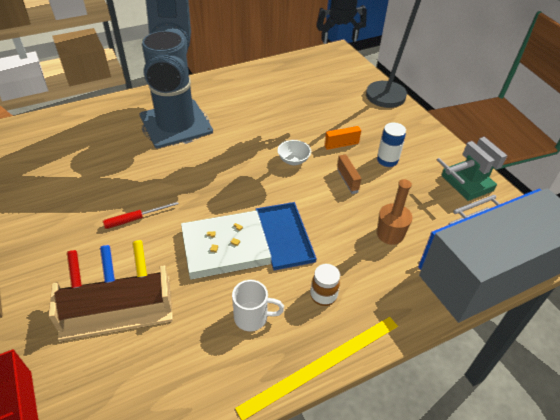

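The top view shows the wooden scraper at (181,240) with the orange look-alike at (153,295). The slab is at (335,215), the tray at (278,203), and the red punch is the rightmost, at (471,217). Next I'll measure exactly from the depth maps.

Run:
```python
from h import *
np.set_printoptions(precision=4,suppress=True)
P={n:imaging.snapshot(n) for n in("top","scene")}
np.savez("p0.npz",**{n+k:P[n][k] for n in P for k in("frame","z_map","extrinsics")})
def rect(c): 
    r=cv2.minAreaRect((c[:,:2]*1000).astype(np.float32)); return np.round(r[0],1),np.round(r[1],1),round(r[2],1)
for n,p in P.items():
    c=cloud(p,p["z_map"]>-1); m=p["z_map"]>0
    hsv=cv2.cvtColor(p["frame"],cv2.COLOR_RGB2HSV)[m]
    def sel(x0,x1,y0,y1,z0,z1,ex=True):
        return (c[:,0]>x0)&(c[:,0]<x1)&(c[:,1]>y0)&(c[:,1]<y1)&(c[:,2]>z0)&(c[:,2]<z1)&ex
    H,S,V=hsv.T.astype(int)
    print(n,"table z",np.median(c[sel(.4,.5,.0,.1,-.02,.02)][:,2]))
    s=sel(.4,.7,-.2,.03,.02,.045);print("slab",rect(c[s]),np.median(c[s][:,2]))
    ch=s&(S>90)&(H<35); 
    xy=c[ch][:,:2]; print("chip pts",len(xy))
    if len(xy)>4:
        lab=cv2.kmeans(xy.astype(np.float32),4,None,(3,50,1e-5),5,cv2.KMEANS_PP_CENTERS); print(lab[2],np.bincount(lab[1].ravel()),np.median(c[ch][:,2]))
    t=sel(.4,.72,.0,.25,.0,.025,(H>95)&(H<130)&(S>120));print("tray",rect(c[t]))
    s=sel(.38,.56,.3,.45,.04,.07);print("scraper",rect(c[s]),np.median(c[s][:,2]),c[s][:,:2].min(0),c[s][:,:2].max(0))
    s=sel(.38,.56,.3,.45,.01,.07);print("scraper all",rect(c[s]))
    for nm,e in(("red",((H<8)|(H>172))&(S>150)),("blue",(H>105)&(H<130)&(S>150)),("yel",(H>22)&(H<35)&(S>150))):
        s=sel(.45,.62,-.47,-.2,.085,.2,e); q=c[s]; mu=q.mean(0);d=np.linalg.svd(q-mu,full_matrices=False)[2][0]
        pr=(q-mu)@d; print(nm,len(q),mu,d,"ends",mu+d*pr.min(),mu+d*pr.max())
    s=sel(.5,.75,-.5,-.2,.02,.105,(H>105)|(S<250));print("stand",rect(c[s]))
    for nm,b in (("mug",(.68,.83,-.13,.03,.03,.1)),("jar",(.7,.85,.06,.17,.03,.1)),("maul",(.6,.78,.27,.45,.02,.25)),("bowl",(.25,.4,.18,.33,.02,.06)),("can",(.36,.5,.47,.6,.05,.14)),("screwdr",(.28,.42,-.35,-.1,.012,.04)),("orange",(.24,.38,.38,.52,.02,.08))):
        s=sel(*b);print(nm,c[s].min(0),c[s].max(0)) if s.sum() else 0
```

```text
top table z 0.001172918481643359
slab (array([541.9, -49.7]), array([190. , 161.2]), 78.7) 0.031016106145539735
chip pts 150
[[ 0.5168 -0.0702]
 [ 0.5649 -0.026 ]
 [ 0.5612 -0.0807]
 [ 0.5224 -0.0005]] [37 42 40 31] 0.03824892477909103
tray (array([575.4, 106.4]), array([106.3, 198.9]), 78.4)
scraper (array([462.9, 367.9]), array([ 28. , 109.4]), 81.8) 0.05530567258960839 [0.4073 0.347 ] [0.517  0.3872]
scraper all (array([454.5, 380. ]), array([ 93.3, 142.5]), 87.6)
red 186 [ 0.5377 -0.388   0.1135] [-0.7779  0.1672  0.6058] ends [ 0.5737 -0.3957  0.0855] [ 0.5093 -0.3819  0.1356]
blue 158 [ 0.5537 -0.3199  0.1141] [-0.7684  0.1777  0.6148] ends [ 0.589  -0.3281  0.0859] [ 0.5268 -0.3137  0.1356]
yel 169 [ 0.5687 -0.2524  0.1143] [-0.7836  0.1622  0.5998] ends [ 0.6052 -0.2599  0.0863] [ 0.5411 -0.2467  0.1354]
stand (array([ 603.8, -335.1]), array([247.3, 116.9]), 76.7)
mug [ 0.7142 -0.1039  0.0301] [ 0.7934 -0.0042  0.0992]
jar [0.7421 0.0806 0.0305] [0.8018 0.1415 0.0957]
maul [0.6451 0.3211 0.0202] [0.7266 0.4044 0.1926]
bowl [0.2718 0.2189 0.02  ] [0.3674 0.3164 0.0481]
can [0.
[... 714 characters left out ...]
0.1338] [ 0.5735 -0.4007  0.0833]
blue 300 [ 0.5599 -0.3251  0.1093] [ 0.7437 -0.182  -0.6433] ends [ 0.5314 -0.3182  0.134 ] [ 0.5894 -0.3324  0.0838]
yel 325 [ 0.5754 -0.2578  0.1093] [ 0.7446 -0.1857 -0.6412] ends [ 0.5467 -0.2507  0.134 ] [ 0.6058 -0.2654  0.0831]
stand (array([ 599.5, -336.8]), array([244.2, 104.1]), 76.5)
mug [ 0.7163 -0.1096  0.0301] [ 0.7978 -0.0081  0.0927]
jar [0.7458 0.075  0.0304] [0.8082 0.136  0.0902]
maul [0.6421 0.3161 0.0203] [0.7737 0.4494 0.1904]
bowl [0.2704 0.213  0.0202] [0.3699 0.3099 0.0458]
can [0.4067 0.4857 0.0501] [0.474  0.5555 0.1244]
screwdr [ 0.3415 -0.3102  0.0121] [ 0.3689 -0.1113  0.0306]
orange [0.2942 0.38   0.0201] [0.3392 0.4881 0.059 ]
```

{"fn": "carry_out", "kwargs": {
  "rows": "0 0 0 -0.1025; -0.23 -0.06 0.03 0; -0.23 -0.06 0.03 0; -0.23 -0.06 0.03 0; -0.23 -0.06 0.03 0; -0.23 -0.06 0.06 0; -0.23 -0.06 0.06 0; -0.23 -0.06 0.06 0; -0.23 -0.06 0.06 0; -0.23 -0.06 0.06 0; -0.23 -0.06 0.06 0; 0 0 0 0",
  "claw": 100,
  "force": 60
}}

```text
time_s: 3.2
tcp_pos: [0.473, 0.3679, 0.1708]
tool_rot: [0.214, 3.133, 0.008]
contact_force: [-0.0, 0.8, -1.1]
gripper_width: 0.0853
```

```bash
cat >> h.py <<'E'
def go(target,yang=None):
    """shift in tool units (after twisting tool y to world angle yang, deg) and twist units"""
    s=manip.read_state(); M=R.from_rotvec(s["tool_rot"]).as_matrix()
    y=np.degrees(np.arctan2(M[1,1],M[0,1])); tw=0
    if yang is not None:
        tw=-((yang-y+90)%180-90); M=M@R.from_euler("z",tw,degrees=True).as_matrix()
    d=M.T@(np.array(target)-s["tcp_pos"])
    print("t",round(s["time_s"],2),"tcp",np.round(s["tcp_pos"],4),"yang",round(y,2),"tilt",np.round(M[:,2],3),"w",round(s["gripper_width"],4),"F",np.round(s["contact_force"],1))
    print(" twist",round(tw/60,4),"shift",np.round(d/.15,4))
E
python3 -c "
from h import *
go((.4645,.3655,.04),81.6)"
```

```text
t 3.2 tcp [0.473  0.3679 0.1708] yang 82.2 tilt [ 0.002  0.005 -1.   ] w 0.0853 F [-0.   0.8 -1.1]
 twist 0.0099 shift [ 0.0548 -0.0289  0.8719]
```

{"fn": "carry_out", "kwargs": {
  "rows": "0.055 -0.03 0.15 0.01; 0 0 0.2 0; 0 0 0.2 0; 0 0 0.15 0; 0 0 0.1 0; 0 0 0.06 0; 0 0 0 0"
}}

```text
time_s: 3.9
tcp_pos: [0.4632, 0.367, 0.0395]
tool_rot: [0.232, 3.131, 0.013]
contact_force: [-0.1, -0.7, 0.3]
gripper_width: 0.0852
```

```bash
python3 -c "
from h import *
p=imaging.snapshot('scene');save(p,'a1.png',(270,90,450,250),4)
go((.4645,.3655,.04),81.6)"
```

```text
t 3.95 tcp [0.4637 0.3673 0.0404] yang 81.53 tilt [ 0.003  0.009 -1.   ] w 0.0852 F [-0.8  0.3  0.7]
 twist -0.0011 shift [-0.007  -0.0109  0.0024]
```

View pics/a1.png

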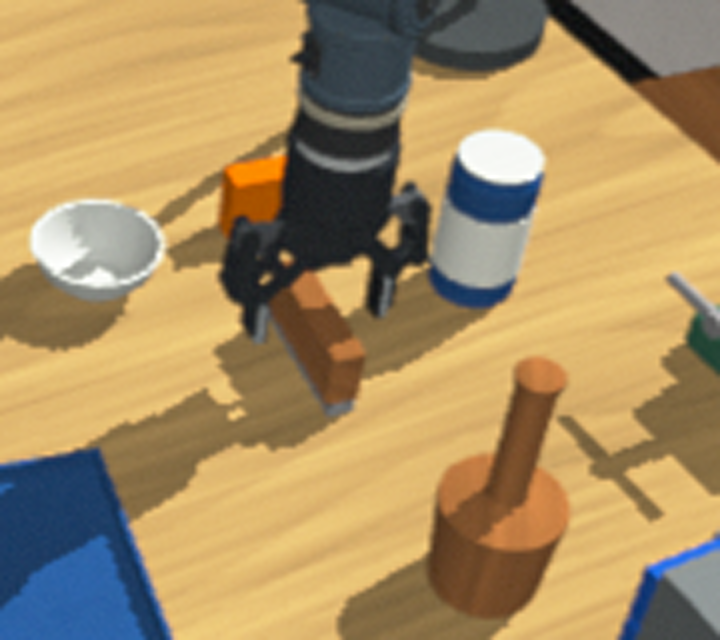

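The open jaws straddle the wooden block, with the pads at (260,315) and (380,295) in the crop. I'll close on it.

{"fn": "carry_out", "kwargs": {
  "rows": "0 0 0 0; 0 0 0 0; 0 0 0 0; 0 0 0 0; 0 0 0 0; 0 0 0 0",
  "claw": 0,
  "force": 80
}}

```text
time_s: 4.55
tcp_pos: [0.4664, 0.3692, 0.0456]
tool_rot: [0.231, 3.124, 0.022]
contact_force: [0.0, -0.2, -1.4]
gripper_width: 0.0242
```

```bash
python3 -c "
from h import *
go((.4645,.3655,.12),81.6)"
```

```text
t 4.55 tcp [0.4664 0.3692 0.0456] yang 81.55 tilt [ 0.01   0.013 -1.   ] w 0.0242 F [ 0.  -0.2 -1.4]
 twist -0.0008 shift [ 0.005  -0.0193 -0.4963]
```

{"fn": "carry_out", "kwargs": {
  "rows": "0 0 -0.2 0; 0 0 -0.2 0; 0 0 -0.15 0.05; 0 -0.3 0 0; 0 -0.3 0 0; 0 -0.3 0 0; 0 -0.3 0 0; 0 -0.3 0 0; 0 -0.3 0 0; 0 -0.3 0 0; 0 -0.3 0 0; 0 0 0 0"
}}

```text
time_s: 5.75
tcp_pos: [0.3878, 0.0028, 0.118]
tool_rot: [0.312, 3.125, 0.011]
contact_force: [0.0, 0.6, -3.1]
gripper_width: 0.0244
```

```bash
cat >> h.py <<'E'
SC=np.array([.545,-.048]);SX=np.array([.980,-.198]);SY=np.array([.198,.980])
def slab(x,y,z): return (*(SC+x*SX+y*SY),z)
E
python3 -c "
from h import *
go(slab(0,-.072,.12),78.6)"
```

```text
t 5.75 tcp [0.3878 0.0028 0.118 ] yang 78.61 tilt [ 0.002  0.007 -1.   ] w 0.0244 F [ 0.   0.6 -3.1]
 twist 0.0001 shift [-1.0941 -0.6045 -0.0173]
```

{"fn": "carry_out", "kwargs": {
  "rows": "-0.22 -0.12 0 0; -0.22 -0.12 0 0; -0.22 -0.12 0 0; -0.22 -0.12 0 0; -0.22 -0.12 0 0; 0 0 0 0"
}}

```text
time_s: 6.35
tcp_pos: [0.5331, -0.1215, 0.1108]
tool_rot: [-0.317, -3.12, -0.019]
contact_force: [-0.2, 0.0, -3.0]
gripper_width: 0.0247
```

```bash
python3 -c "
from h import *
np.set_printoptions(precision=4,suppress=True)
go(slab(0,-.072,.08),78.6)
s=manip.read_state()
for n in('top','scene'):
    p=imaging.snapshot(n);save(p,'b_'+n+'.png',(180,140,420,320) if n=='top' else (150,130,330,290),3 if n=='top' else 4)
    c=cloud(p,p['z_map']>-1)
    k=(abs(c[:,0]-s['tcp_pos'][0])<.09)&(abs(c[:,1]-s['tcp_pos'][1])<.06)&(c[:,2]>.05)&(c[:,2]<.13)
    q=c[k]; l=np.c_[(q[:,:2]-s['tcp_pos'][:2])@np.c_[SX,SY],q[:,2]]
    for a in np.arange(-.07,.07,.01):
        m=(l[:,0]>a)&(l[:,0]<a+.01)
        if m.sum(): print(n,round(a,2),m.sum(),'z',l[m,2].min(),l[m,2].max(),'y',l[m,1].min(),l[m,1].max())
"
```

```text
t 6.35 tcp [ 0.5331 -0.1215  0.1108] yang 78.39 tilt [-0.004  0.013 -1.   ] w 0.0247 F [-0.2  0.  -3. ]
 twist -0.0035 shift [0.0182 0.0139 0.2057]
top -0.06 34 z 0.0701547720646638 0.12590726567736366 y -0.0015249007805431287 0.013597556277078501
top -0.05 31 z 0.08650486984474837 0.12650525654954858 y -0.0021924180194694467 0.01368792113329131
top -0.04 35 z 0.0840926184967572 0.128195962887792 y -0.005001963416831742 0.014074315615471553
top -0.03 35 z 0.08005306031605675 0.12646010559968723 y -0.0063048481156058565 0.013908456248397531
top -0.02 18 z 0.07841861721988508 0.12353393064519702 y 0.001777311939404769 0.017152839492864724
top -0.01 2 z 0.10874127977262904 0.12139997554296911 y 0.023982127021858084 0.026002013817224376
top 0.04 4 z 0.08362759418438692 0.1167285421450992 y 0.010361758032035226 0.012947965137654349
top 0.05 2 z 0.11515770872541387 0.1185382241583619 y 0.00868405379493097 0.010762169356830555
scene -0.05 1 z 0.11817058400566183 0.11817058400566183 y 0.00255021743205365 0.00255021743205365
scene -0.04 24 z 0.11823194666959536 0.12321555466609446 y -0.012573
[... 240 characters left out ...]
e -0.01 34 z 0.1168661519455313 0.12435697631691955 y -0.013867030982908958 0.010052249845136566
scene 0.0 111 z 0.09723157377844971 0.12970056417007547 y -0.027656004476366874 0.022994491725540744
scene 0.01 47 z 0.10340507854091896 0.12879032726295958 y -0.01964885062437328 0.012997545771853304
scene 0.02 38 z 0.09910515813651999 0.12326188649753311 y -0.01520167373803145 0.010680402266507691
scene 0.03 41 z 0.11544595041843808 0.12304351327292029 y -0.014808772949815523 0.010835768408031845
scene 0.04 121 z 0.06372480906308398 0.12354898227780631 y -0.015365128834217917 0.010632134869653006
scene 0.05 78 z 0.0668628386943404 0.12238440162038022 y -0.014205652402411532 0.009523724200127563
```

View pics/b_scene.png

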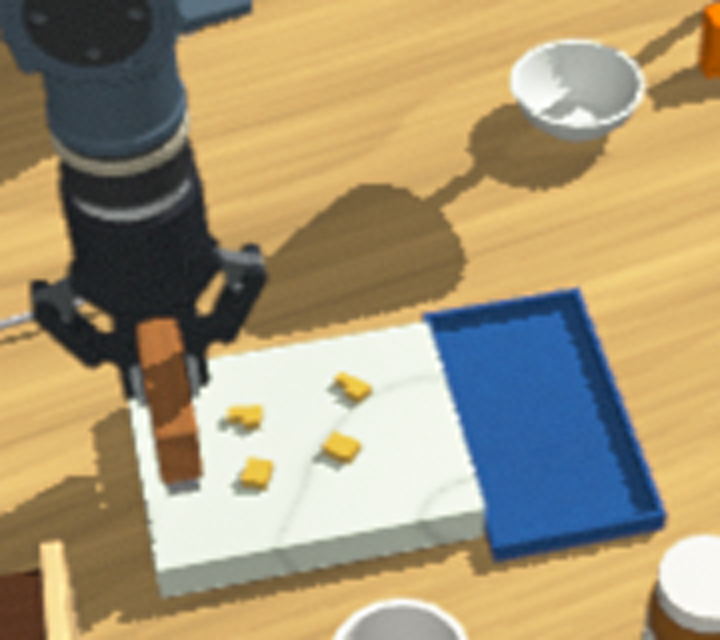

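{"fn": "carry_out", "kwargs": {
  "rows": "0.018 0.014 0.1 0; 0 0 0.1 0; 0 0 0.03 0; 0 0 0 0"
}}

```text
time_s: 6.85
tcp_pos: [0.5262, -0.1124, 0.0763]
tool_rot: [-0.309, -3.117, -0.023]
contact_force: [-0.4, -0.7, -1.5]
gripper_width: 0.0245
```

```bash
python3 -c "
from h import *
go(slab(0,-.072,.0735),78.6)"
```

```text
t 6.85 tcp [ 0.5262 -0.1124  0.0763] yang 78.67 tilt [-0.007  0.015 -1.   ] w 0.0245 F [-0.4 -0.7 -1.5]
 twist 0.0011 shift [-0.0383 -0.0342  0.018 ]
```

{"fn": "carry_out", "kwargs": {
  "rows": "-0.035 -0.02 0.018 0; 0 0 0.005 0; 0 0.08 0 0; 0 0.08 0 0; 0 0.08 0 0"
}}

```text
time_s: 7.35
tcp_pos: [0.5384, -0.0783, 0.0777]
tool_rot: [-0.31, -3.12, -0.025]
contact_force: [0.8, -0.6, -2.2]
gripper_width: 0.0245
```

```bash
python3 -c "
from h import *
go(slab(0,.115,.0735),78.6)"
```

```text
t 7.35 tcp [ 0.5384 -0.0783  0.0777] yang 78.64 tilt [-0.004  0.016 -1.   ] w 0.0245 F [ 0.8 -0.6 -2.2]
 twist 0.0007 shift [-0.0038  0.9726  0.043 ]
```

{"fn": "carry_out", "kwargs": {
  "rows": "0 0 0.025 0; 0 0 0.01 0"
}}

```text
time_s: 7.55
tcp_pos: [0.5394, -0.0754, 0.0759]
tool_rot: [-0.304, -3.123, -0.024]
contact_force: [-3.4, -2.9, 5.1]
gripper_width: 0.0243
```

```bash
python3 -c "
from h import *
go(slab(0,.115,.0735),78.6)
p=imaging.snapshot('scene');save(p,'c1.png',(180,180,330,290),5)"
```

```text
t 7.55 tcp [ 0.5394 -0.0754  0.0759] yang 78.89 tilt [-0.002  0.016 -1.   ] w 0.0243 F [-3.4 -2.9  5.1]
 twist 0.0048 shift [-0.001   0.9523  0.0302]
```

View pics/c1.png

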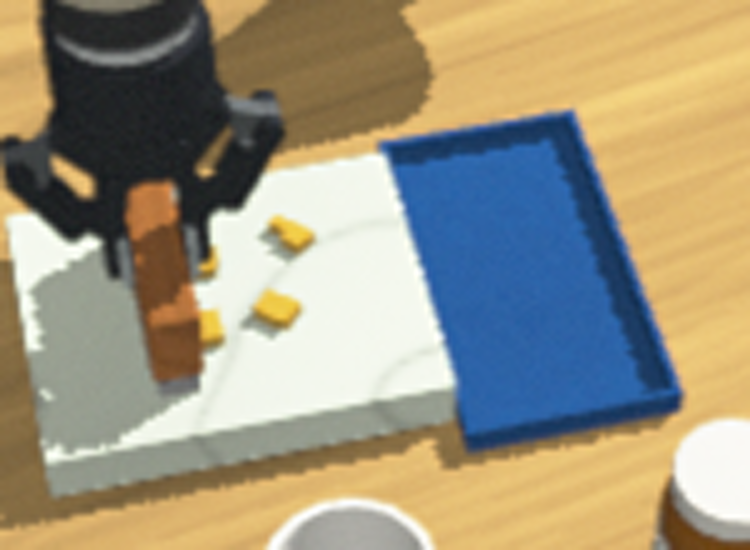

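The block now touches the slab, with about 8 N of load, and has reached the first chips. I'll start wiping.

{"fn": "carry_out", "kwargs": {
  "rows": "0 0.08 0.006 0; 0 0.08 0.006 0; 0 0.08 0.006 0; 0 0.08 0.006 0"
}}

```text
time_s: 8.0
tcp_pos: [0.5515, -0.0282, 0.0756]
tool_rot: [0.307, 3.123, 0.013]
contact_force: [-0.5, -2.9, 4.4]
gripper_width: 0.0245
```

```bash
python3 -c "
from h import *
go(slab(0,.115,.0735),78.6)"
```

```text
t 8.0 tcp [ 0.5515 -0.0282  0.0756] yang 78.77 tilt [ 0.004  0.008 -1.   ] w 0.0245 F [-0.5 -2.9  4.4]
 twist 0.0028 shift [0.0162 0.6282 0.0197]
```

{"fn": "carry_out", "kwargs": {
  "rows": "0.008 0.08 0.005 0; 0.008 0.08 0.005 0; 0 0.08 0.005 0; 0 0.08 0.005 0; 0 0.08 0.004 0; 0 0.08 0.003 0; 0 0.08 0 0; 0 0.06 0 0; 0 0 0 0"
}}

```text
time_s: 8.9
tcp_pos: [0.5679, 0.0739, 0.0723]
tool_rot: [0.3, 3.125, 0.01]
contact_force: [-0.8, 0.3, -2.5]
gripper_width: 0.0242
```

```bash
python3 -c "
from h import *
go(slab(0,.115,.0735),78.6)
p=imaging.snapshot('scene');save(p,'c2.png',(180,160,350,290),4)"
```

```text
t 8.9 tcp [0.5679 0.0739 0.0723] yang 79.05 tilt [ 0.003  0.006 -1.   ] w 0.0242 F [-0.8  0.3 -2.5]
 twist 0.0075 shift [-0.0111 -0.0602 -0.0082]
```

View pics/c2.png

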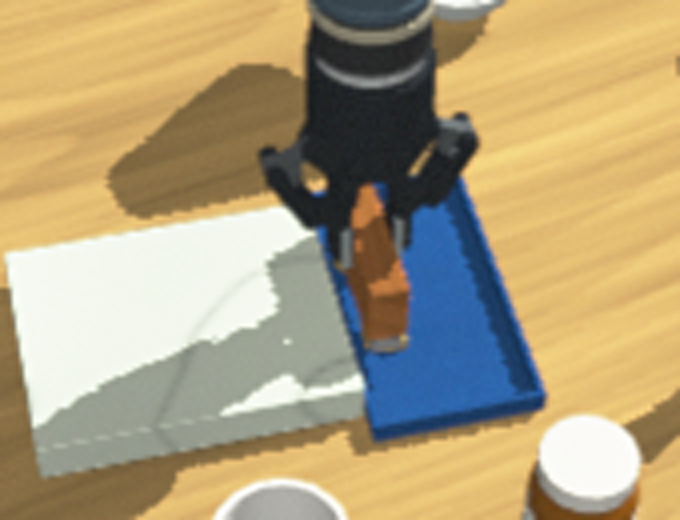

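{"fn": "carry_out", "kwargs": {
  "rows": "0 0 -0.2 0; 0 0 -0.2 0; 0.05 0.3 0 -0.04; 0.1 0.3 0 0; 0.1 0.3 0 0; 0.1 0.3 0 0; 0.1 0.3 0 0; 0.1 0.3 0 0; 0 0 0 0"
}}

```text
time_s: 9.85
tcp_pos: [0.5206, 0.3597, 0.1224]
tool_rot: [-0.246, -3.109, -0.011]
contact_force: [-0.1, -0.7, -1.7]
gripper_width: 0.0246
```

```bash
python3 -c "
from h import *
np.set_printoptions(precision=4,suppress=True)
go((.4645,.3655,.06),81.6)
p=imaging.snapshot('top');save(p,'d1.png',(230,140,400,270),4)
c=cloud(p,p['z_map']>-1);m=p['z_map']>0
H,S,V=cv2.cvtColor(p['frame'],cv2.COLOR_RGB2HSV)[m].T.astype(int)
l=np.c_[(c[:,:2]-SC)@np.c_[SX,SY],c[:,2]]
k=(abs(l[:,0])<.12)&(abs(l[:,1])<.25)&(H<35)&(S>90)&(l[:,2]>.004)
lab=cv2.connectedComponentsWithStats
im=np.zeros(m.shape,np.uint8);im[m]=k
n,L,st,ce=lab(im)
for i in range(1,n):
    if st[i,4]>8: 
        q=l[(L[m]==i)]; print(st[i,4],q.mean(0),q.min(0),q.max(0))
"
```

```text
t 9.85 tcp [0.5206 0.3597 0.1224] yang 80.95 tilt [-0.023  0.009 -1.   ] w 0.0246 F [-0.1 -0.7 -1.7]
 twist -0.0108 shift [ 0.366  -0.0186  0.4244]
10 [0.0643 0.2354 0.0058] [0.0557 0.2303 0.0043] [0.0746 0.2397 0.0088]
1188 [ 0.0865 -0.1935  0.0643] [ 0.0315 -0.2499  0.004 ] [ 0.12   -0.1415  0.1379]
11 [ 0.0938 -0.083   0.0049] [ 0.0895 -0.0935  0.0041] [ 0.0976 -0.0743  0.0068]
34 [0.0231 0.1335 0.013 ] [0.0141 0.1269 0.0077] [0.0324 0.1405 0.02  ]
18 [0.0197 0.1193 0.0199] [0.011  0.1157 0.005 ] [0.0286 0.1228 0.0262]
9 [ 0.0712 -0.1345  0.006 ] [ 0.0634 -0.1389  0.0042] [ 0.0804 -0.1283  0.0111]
57 [-0.0315  0.1271  0.0133] [-0.0495  0.1124  0.0044] [-0.0158  0.1449  0.0249]
11 [ 0.0209 -0.1931  0.0062] [ 0.012  -0.2003  0.0043] [ 0.0275 -0.1889  0.0077]
16 [ 0.0239 -0.22    0.0056] [ 0.0139 -0.2274  0.004 ] [ 0.0371 -0.2091  0.009 ]
10 [ 0.0119 -0.2312  0.0062] [ 0.0036 -0.239   0.0044] [ 0.0177 -0.2266  0.0084]
9 [-0.0346 -0.1713  0.0059] [-0.0391 -0.1767  0.0041] [-0.0301 -0.1647  0.0082]
11 [-0.1113  0.1439  0.005 ] [-0.1192  0.1364  0.0041] [-0.1047  0.1501  0.0072]
13 [-0.0965 -0.039   0.0055] [-0.1085 -0.0451  0.004 ] [-0.0849 -0.0342  0.0088]
```

View pics/d1.png

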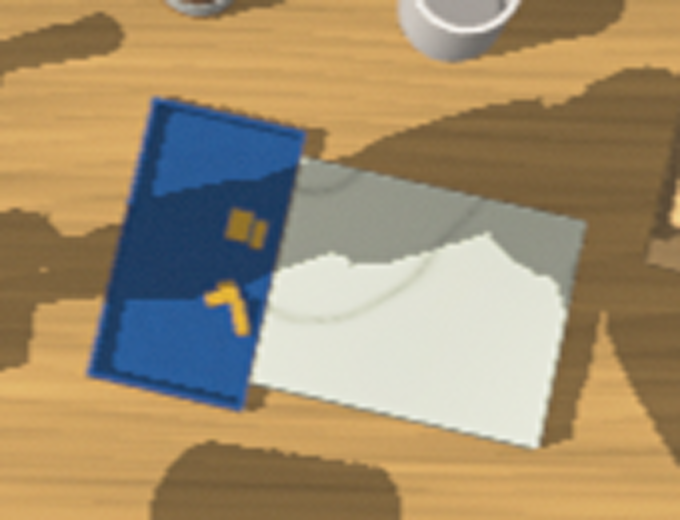

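All four chips lie in the tray, in two pairs near (240,230) and (230,305) of the crop, and the slab is bare. I'll set the block down where it stood.

{"fn": "carry_out", "kwargs": {
  "rows": "0.18 0 0 -0.01; 0.18 0 0.05 0; 0 0 0.15 0; 0 0 0.15 0; 0 0 0.08 0; 0 0 0.04 0; 0 0 0 0"
}}

```text
time_s: 10.6
tcp_pos: [0.4638, 0.3591, 0.0469]
tool_rot: [-0.242, -3.102, 0.0]
contact_force: [-0.1, 0.2, 1.2]
gripper_width: 0.0244
```

```bash
python3 -c "
from h import *
go((.4645,.3655,.0455),81.6)"
```

```text
t 10.6 tcp [0.4638 0.3591 0.0469] yang 81.07 tilt [-0.03   0.002 -1.   ] w 0.0244 F [-0.1  0.2  1.2]
 twist -0.0088 shift [0.0014 0.0428 0.0091]
```

{"fn": "carry_out", "kwargs": {
  "rows": "0 0 0.012 0"
}}

```text
time_s: 10.7
tcp_pos: [0.4641, 0.3591, 0.0465]
tool_rot: [-0.243, -3.102, -0.001]
contact_force: [-5.9, -0.4, 7.8]
gripper_width: 0.0245
```

{"fn": "carry_out", "kwargs": {
  "rows": "0 0 0 0; 0 0 0 0; 0 0 0 0; 0 0 0 0; 0 0 0 0",
  "claw": 100
}}

```text
time_s: 11.2
tcp_pos: [0.4678, 0.3596, 0.0495]
tool_rot: [-0.246, -3.108, -0.006]
contact_force: [0.1, 0.8, 0.5]
gripper_width: 0.0854
```

{"fn": "carry_out", "kwargs": {
  "rows": "0 0 -0.1 0; 0 0 -0.2 0; 0 0 -0.3 0; 0 0 -0.3 0; 0 0 -0.3 0; 0 0 0 0"
}}

```text
time_s: 11.8
tcp_pos: [0.4704, 0.3576, 0.2383]
tool_rot: [-0.246, -3.106, -0.003]
contact_force: [0.3, 0.9, 1.1]
gripper_width: 0.0856
```

Run:
```python
from h import *
np.set_printoptions(precision=4,suppress=True)
go((.53,-.388,.25),78)
p=imaging.snapshot('scene')
c=cloud(p,p['z_map']>-1);m=p['z_map']>0
for a in((.38,.56,.3,.45,.015,.1),):
    k=(c[:,0]>a[0])&(c[:,0]<a[1])&(c[:,1]>a[2])&(c[:,1]<a[3])&(c[:,2]>a[4])&(c[:,2]<a[5]);q=c[k]
    print(cv2.minAreaRect((q[:,:2]*1000).astype(np.float32)),q[:,2].max(),q.min(0),q.max(0))
# punch axis fit from p0 (both views): cylinder r=11, direction free
from scipy.optimize import least_squares
d=np.load("p0.npz")
for n in("top","scene"):
    im=d[n+"frame"];P=dict(frame=im,z_map=d[n+"z_map"],extrinsics=d[n+"extrinsics"],vfov=dict(top=43.04848915215436,scene=46.50703108571607)[n],cx=dict(top=280.93,scene=274.81)[n],cy=dict(top=207.42,scene=205.37)[n])
    c=cloud(P,im[:,:,0]>-1);H,S,V=cv2.cvtColor(im,cv2.COLOR_RGB2HSV)[P["z_map"]>0].T.astype(int)
    k=(c[:,0]>.45)&(c[:,0]<.62)&(c[:,1]<-.34)&(c[:,1]>-.45)&(c[:,2]>.07)&(c[:,2]<.2)&((H<8)|(H>172))&(S>150);q=c[k]
    def res(v):
        a=np.array([-np.cos(v[2])*np.cos(v[3]),-np.cos(v[2])*np.sin(v[3]),np.sin(v[2])]);o=np.array([v[0],v[1],.115]);w=q-o
        return np.linalg.norm(w-np.outer(w@a,a),axis=1)-.011
    r=least_squares(res,[.54,-.39,.785,-.22],loss="soft_l1",f_scale=.002);v=r.x
    a=np.array([-np.cos(v[2])*np.cos(v[3]),-np.cos(v[2])*np.sin(v[3]),np.sin(v[2])]);o=np.array([v[0],v[1],.115]);t=(q-o)@a
    print(n,len(q),"at z=.115",v[:2],"lean,yaw deg",np.degrees(v[2:]),"rms",np.sqrt(np.mean(res(v)**2)),"lo",o+a*t.min(),"hi",o+a*t.max(),t.max()-t.min())
```

```text
t 11.8 tcp [0.4704 0.3576 0.2383] yang 80.96 tilt [-0.026  0.004 -1.   ] w 0.0856 F [0.3 0.9 1.1]
 twist 0.0493 shift [-1.4197 -4.7794 -0.1088]
((461.6951904296875, 354.54290771484375), (28.879405975341797, 118.577392578125), 80.84632873535156) 0.06038034103800549 [0.4032 0.332  0.0151] [0.519  0.3745 0.0604]
top 202 at z=.115 [ 0.5237 -0.3861] lean,yaw deg [ 39.934  -16.2824] rms 0.002703410846158546 lo [ 0.5719 -0.4002  0.073 ] hi [ 0.5054 -0.3808  0.131 ] 0.09031931636772808
scene 352 at z=.115 [ 0.5232 -0.3911] lean,yaw deg [ 40.6541 -13.3303] rms 0.0018563127755553306 lo [ 0.5681 -0.4018  0.0754] hi [ 0.5089 -0.3878  0.1275] 0.0800776908960347
```

{"fn": "carry_out", "kwargs": {
  "rows": "0 0 0 0.073; -0.08 -0.29 0 0; -0.08 -0.29 0 0; -0.08 -0.29 0 0; -0.08 -0.29 0 0; -0.08 -0.29 0 0; -0.08 -0.29 0 0; -0.08 -0.29 0 0; -0.08 -0.29 0 0; -0.08 -0.29 0 0; -0.08 -0.29 0 0; 0 0 0 0",
  "claw": 55,
  "force": 40
}}

```text
time_s: 13.05
tcp_pos: [0.4804, -0.1082, 0.2246]
tool_rot: [-0.356, -3.08, 0.004]
contact_force: [-0.3, 0.6, 0.0]
gripper_width: 0.047
```

```bash
python3 -c "
from h import *
go((.5285,-.3875,.20),76.6);print(manip.read_state()['q'])"
```

```text
t 13.05 tcp [ 0.4804 -0.1082  0.2246] yang 76.81 tilt [-0.041  0.002 -0.999] w 0.047 F [-0.3  0.6  0. ]
 twist 0.0036 shift [-0.7499 -1.736   0.1473]
[-0.3501946   0.0023474   0.01086089  1.61836883 -0.01219564 -0.11965333]
```

{"fn": "carry_out", "kwargs": {
  "rows": "-0.125 -0.29 -0.02 0; -0.125 -0.29 -0.02 0; -0.125 -0.29 0 0; -0.125 -0.29 0 0; -0.125 -0.29 0 0; -0.125 -0.29 0 0; 0 0 0 0"
}}

```text
time_s: 13.75
tcp_pos: [0.5299, -0.3897, 0.2171]
tool_rot: [-0.348, -3.069, -0.013]
contact_force: [-0.3, -0.2, -1.0]
gripper_width: 0.0472
```

```bash
python3 -c "
from h import *
go((.5285,-.3875,.16),76.6)"
```

```text
t 13.75 tcp [ 0.5299 -0.3897  0.2171] yang 77.06 tilt [-0.051  0.014 -0.999] w 0.0472 F [-0.3 -0.2 -1. ]
 twist 0.0076 shift [-0.0079  0.0112  0.3805]
```

{"fn": "carry_out", "kwargs": {
  "rows": "-0.015 0.012 0.15 0.008; -0.01 0.003 0.2 0; -0.01 0 0.2 0; 0 0 0.1 0; 0 0 0 0"
}}

```text
time_s: 14.25
tcp_pos: [0.5306, -0.3821, 0.1119]
tool_rot: [-0.36, -3.062, -0.024]
contact_force: [-0.0, -0.3, -0.7]
gripper_width: 0.0472
```

```bash
python3 -c "
from h import *
go((.5285,-.3875,.107),76.6)
p=imaging.snapshot('scene');save(p,'e1.png',(20,170,220,330),4)"
```

```text
t 14.25 tcp [ 0.5306 -0.3821  0.1119] yang 76.58 tilt [-0.056  0.022 -0.998] w 0.0472 F [-0.  -0.3 -0.7]
 twist -0.0004 shift [ 0.0033 -0.0384  0.0326]
```

View pics/e1.png

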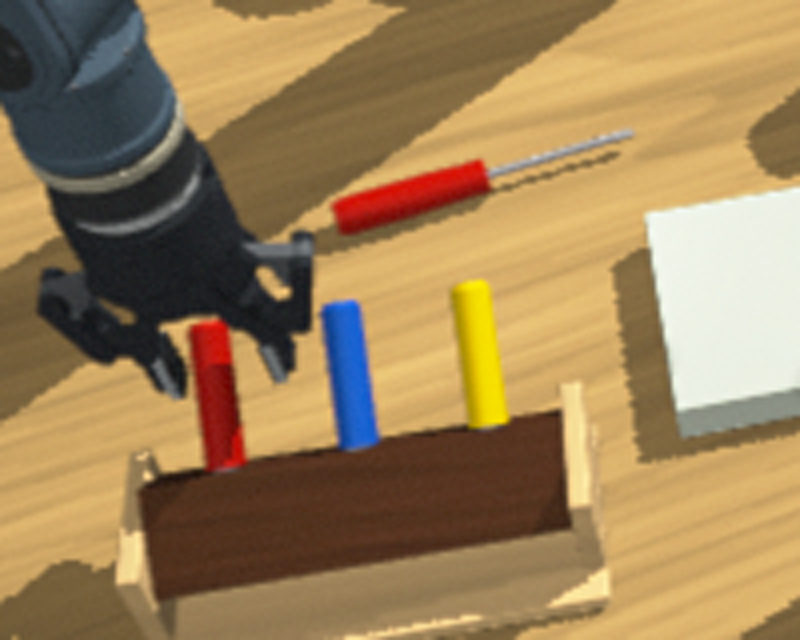

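The open jaws straddle the red handle, tips at (180,385) and (280,375) in the crop. I'll nudge to centre and close.

{"fn": "carry_out", "kwargs": {
  "rows": "0 -0.038 0.03 0; 0 0 0 0"
}}

```text
time_s: 14.5
tcp_pos: [0.5303, -0.3873, 0.1102]
tool_rot: [-0.357, -3.065, -0.021]
contact_force: [0.7, -0.1, 0.2]
gripper_width: 0.0468
```

{"fn": "carry_out", "kwargs": {
  "rows": "0 0 0 0; 0 0 0 0; 0 0 0 0; 0 0 0 0; 0 0 0 0",
  "claw": 0,
  "force": 45
}}

```text
time_s: 15.0
tcp_pos: [0.5312, -0.3885, 0.1134]
tool_rot: [-0.359, -3.069, -0.017]
contact_force: [0.3, -0.3, -0.8]
gripper_width: 0.0203
```

```bash
python3 -c "
from h import *
s=manip.read_state()['tcp_pos'];import numpy as np
go(s+.085*np.array([-.688,.164,.707]));print(manip.read_state()['q'])"
```

```text
t 15.0 tcp [ 0.5312 -0.3885  0.1134] yang 76.65 tilt [-0.05   0.017 -0.999] w 0.0203 F [ 0.3 -0.3 -0.8]
 twist 0.0 shift [ 0.4214  0.0023 -0.3789]
[-0.72371397  0.46202515  0.33020252  1.48789475 -0.02078274 -0.49037082]
```

{"fn": "carry_out", "kwargs": {
  "rows": "0.042 0 -0.038 0; 0.042 0 -0.038 0; 0.042 0 -0.038 0; 0.042 0 -0.038 0"
}}

```text
time_s: 15.4
tcp_pos: [0.5063, -0.3824, 0.1385]
tool_rot: [-0.358, -3.068, -0.018]
contact_force: [-0.1, -0.7, -1.2]
gripper_width: 0.0204
```

```bash
python3 -c "
from h import *
import numpy as np
s=np.array([.5312,-.3885,.1134])
go(s+.085*np.array([-.688,.164,.707]),76.6)"
```

```text
t 15.4 tcp [ 0.5063 -0.3824  0.1385] yang 76.68 tilt [-0.051  0.018 -0.999] w 0.0204 F [-0.1 -0.7 -1.2]
 twist 0.0013 shift [ 0.242   0.0003 -0.2204]
```

{"fn": "carry_out", "kwargs": {
  "rows": "0.05 0 -0.045 0; 0.05 0 -0.045 0; 0.05 0 -0.045 0; 0.05 0 -0.045 0; 0.05 0 -0.045 0; 0 0 -0.1 0; 0 0 -0.1 0; 0 0 0 0"
}}

```text
time_s: 16.2
tcp_pos: [0.4678, -0.3742, 0.2125]
tool_rot: [-0.361, -3.071, -0.014]
contact_force: [0.8, 0.1, -0.4]
gripper_width: 0.0202
```

Run:
```python
from h import *
np.set_printoptions(precision=4,suppress=True)
go(slab(-.16,-.03,.2),78.6)
p=imaging.snapshot('scene');save(p,'f1.png',(20,150,240,330),3.6)
```

```text
t 16.2 tcp [ 0.4678 -0.3742  0.2125] yang 76.59 tilt [-0.048  0.015 -0.999] w 0.0202 F [ 0.8  0.1 -0.4]
 twist -0.0335 shift [0.9863 2.0333 0.1432]
```

View pics/f1.png

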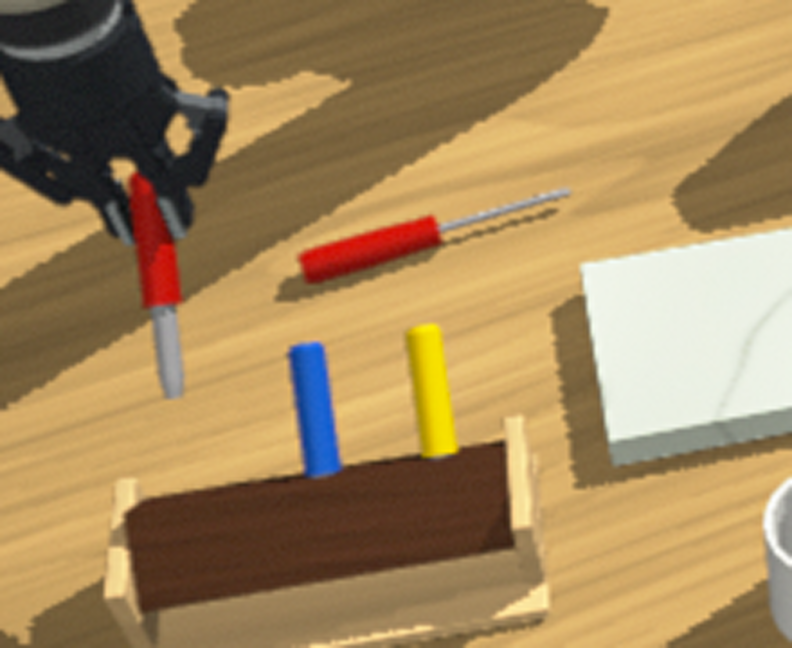

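{"fn": "carry_out", "kwargs": {
  "rows": "0.3 0 -0.1 0; 0.3 0.05 -0.05 0; 0.3 0.1 0 -0.0335; 0.05 0.3 0 0; 0.05 0.3 0 0; 0 0.3 0 0; 0 0.3 0 0; 0 0.3 0 0; 0 0.3 0 0; 0 0.1 0 0; 0 0 0 0"
}}

```text
time_s: 17.35
tcp_pos: [0.3758, -0.0272, 0.2299]
tool_rot: [-0.312, -3.059, -0.035]
contact_force: [0.3, -0.8, -1.2]
gripper_width: 0.0203
```

```bash
cat >> h.py <<'E'
def punch():
    """punch axis in world and relative to the grasp point, from both cameras"""
    s=manip.read_state(); M=R.from_rotvec(s["tool_rot"]).as_matrix(); g=s["tcp_pos"]-.005*M[:,2]; out=[]
    for n in("top","scene"):
        p=imaging.snapshot(n); c=cloud(p,p["z_map"]>-1); m=p["z_map"]>0
        H,S,V=cv2.cvtColor(p["frame"],cv2.COLOR_RGB2HSV)[m].T.astype(int)
        k=((H<8)|(H>172))&(S>150)&(np.linalg.norm(c-g,axis=1)<.09); q=c[k]
        if len(q)<15: print(n,"few",len(q)); continue
        mu=q.mean(0);d=np.linalg.svd(q-mu,full_matrices=False)[2][0];d*=np.sign(d[2]);t=(q-mu)@d
        lo=mu+d*np.percentile(t,1);hi=mu+d*np.percentile(t,99)
        print(n,len(q),"axis",np.round(d,3),"tilt deg",round(np.degrees(np.arccos(d[2])),1),"lo-g",np.round(lo-g,4),"hi-g",np.round(hi-g,4),"len",round(np.ptp(t),4))
    print("grasp",np.round(g,4)); return p
E
python3 - <<'E'
from h import *
go(slab(-.16,-.02,.085),78.6); punch()
E
```

```text
t 17.35 tcp [ 0.3758 -0.0272  0.2299] yang 78.32 tilt [-0.064  0.029 -0.998] w 0.0203 F [ 0.3 -0.8 -1.2]
 twist -0.0047 shift [-0.1323 -0.0619  0.9585]
top few 0
scene 263 axis [-0.717  0.156  0.679] tilt deg 47.2 lo-g [ 0.0401 -0.0121 -0.0353] hi-g [-0.0152 -0.0001  0.0171] len 0.0788
grasp [ 0.3761 -0.0273  0.2349]
```

{"fn": "carry_out", "kwargs": {
  "rows": "-0.01 -0.03 0.25 -0.005; -0.01 -0.03 0.25 0; -0.01 0 0.2 0; 0 0 0.13 0; 0 0 0.06 0; 0 0 0 0",
  "force": 30
}}

```text
time_s: 18.05
tcp_pos: [0.3692, -0.0431, 0.0912]
tool_rot: [-0.328, -3.059, -0.028]
contact_force: [-0.7, 0.1, -1.4]
gripper_width: 0.0203
```

Run:
```python
from h import *
go(slab(-.165,-.02,.087),78.6); p=punch();save(p,"g1.png",(150,130,350,290),4)
```

```text
t 18.05 tcp [ 0.3692 -0.0431  0.0912] yang 77.73 tilt [-0.063  0.025 -0.998] w 0.0203 F [-0.7  0.1 -1.4]
 twist -0.0145 shift [-0.0575  0.0664  0.0248]
top few 0
scene 229 axis [-0.711  0.167  0.683] tilt deg 46.9 lo-g [ 0.0405 -0.0121 -0.0345] hi-g [-0.0137  0.0007  0.0176] len 0.0786
grasp [ 0.3695 -0.0432  0.0961]
```

View pics/g1.png

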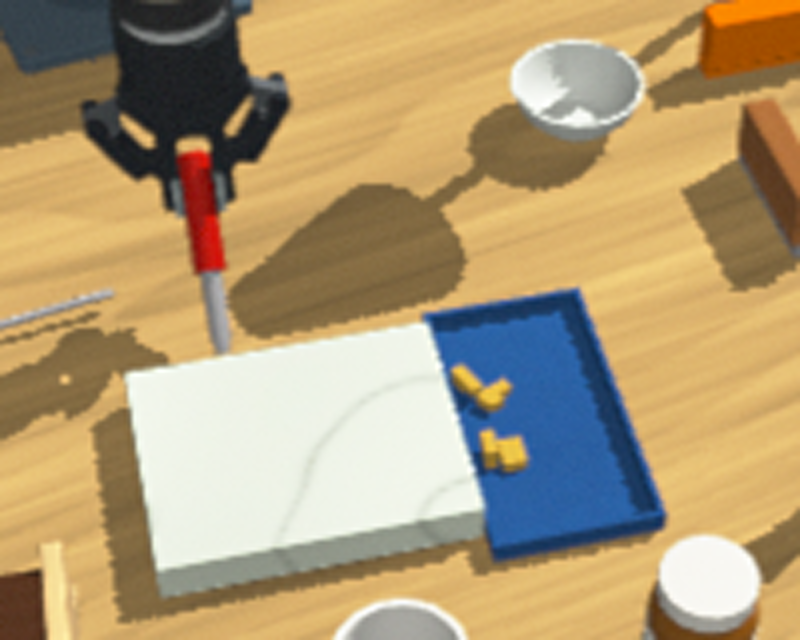

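The punch is held at about 47° with its tip near (220,350), just before the slab's near side. All four chips are in the tray and the block stands on the table at (770,170). I'll pivot the punch in the jaws by pushing its tip against the slab's side.

{"fn": "carry_out", "kwargs": {
  "rows": "0 0 0.04 0; -0.04 0 0.02 0; -0.04 0 0 0; -0.045 0 -0.034 0; -0.045 0 -0.034 0; -0.045 0 -0.034 0",
  "force": 25
}}

```text
time_s: 18.75
tcp_pos: [0.3959, -0.0497, 0.0976]
tool_rot: [-0.326, -3.042, -0.025]
contact_force: [-4.9, 0.1, -1.7]
gripper_width: 0.0203
```

Run:
```python
from h import *
go(slab(-.14,-.02,.1),78.6); p=punch()
```

```text
t 18.75 tcp [ 0.3959 -0.0497  0.0976] yang 77.74 tilt [-0.08   0.025 -0.996] w 0.0203 F [-4.9  0.1 -1.7]
 twist -0.0143 shift [-0.0378  0.0745 -0.0186]
top few 0
scene 237 axis [-0.58   0.126  0.805] tilt deg 36.4 lo-g [ 0.0334 -0.0099 -0.0415] hi-g [-0.0117 -0.0001  0.0212] len 0.0794
grasp [ 0.3963 -0.0498  0.1026]
```

{"fn": "carry_out", "kwargs": {
  "rows": "-0.054 0 -0.028 0; -0.054 0 -0.027 0; -0.054 0 -0.025 0; -0.054 0 -0.022 0"
}}

```text
time_s: 19.25
tcp_pos: [0.4266, -0.0559, 0.1107]
tool_rot: [-0.324, -3.034, -0.026]
contact_force: [-4.9, 0.5, 1.1]
gripper_width: 0.0203
```

Run:
```python
from h import *
go(slab(-.14,-.02,.1),78.6); p=punch()
```

```text
t 19.25 tcp [ 0.4266 -0.0559  0.1107] yang 77.81 tilt [-0.087  0.027 -0.996] w 0.0203 F [-4.9  0.5  1.1]
 twist -0.0132 shift [0.1626 0.0743 0.0871]
top few 0
scene 241 axis [-0.337  0.063  0.94 ] tilt deg 20.0 lo-g [ 0.0186 -0.0063 -0.05  ] hi-g [-0.0078 -0.0014  0.0238] len 0.0812
grasp [ 0.427  -0.0561  0.1157]
```

{"fn": "carry_out", "kwargs": {
  "rows": "-0.057 0 -0.022 0; -0.057 0 -0.017 0; -0.057 0 -0.012 0; -0.05 0 -0.006 0"
}}

```text
time_s: 19.75
tcp_pos: [0.4609, -0.0634, 0.116]
tool_rot: [-0.323, -3.033, -0.026]
contact_force: [-4.7, 0.8, 0.6]
gripper_width: 0.0204
```

Run:
```python
from h import *
go(slab(-.14,-.02,.1),78.6); p=punch()
```

```text
t 19.75 tcp [ 0.4609 -0.0634  0.116 ] yang 77.82 tilt [-0.089  0.027 -0.996] w 0.0204 F [-4.7  0.8  0.6]
 twist -0.013 shift [0.3922 0.0774 0.1443]
top few 13
scene 214 axis [-0.007 -0.01   1.   ] tilt deg 0.7 lo-g [-0.0014 -0.0017 -0.0529] hi-g [-0.0021 -0.0028  0.0555] len 0.1149
grasp [ 0.4613 -0.0635  0.121 ]
```

{"fn": "carry_out", "kwargs": {
  "rows": "0.01 0 -0.05 0; 0 0 -0.13 0; 0 0 -0.2 0; 0 0 -0.2 0; 0 0 0 0",
  "force": 60
}}

```text
time_s: 20.35
tcp_pos: [0.475, -0.0666, 0.2082]
tool_rot: [-0.325, -3.054, -0.027]
contact_force: [1.6, -0.1, -0.7]
gripper_width: 0.0199
```

Run:
```python
from h import *
go(slab(0,0,.187),78.6); p=punch()
```

```text
t 20.35 tcp [ 0.475  -0.0666  0.2082] yang 77.82 tilt [-0.068  0.025 -0.997] w 0.0199 F [ 1.6 -0.1 -0.7]
 twist -0.013 shift [-0.4419  0.2121  0.1128]
top 16 axis [-0.06  -0.049  0.997] tilt deg 4.4 lo-g [-0.0141  0.013  -0.0211] hi-g [-0.0168  0.0109  0.023 ] len 0.0446
scene 245 axis [-0.071  0.004  0.997] tilt deg 4.1 lo-g [-0.0004 -0.0017 -0.0561] hi-g [-0.0061 -0.0014  0.0238] len 0.0975
grasp [ 0.4754 -0.0667  0.2132]
```

{"fn": "carry_out", "kwargs": {
  "rows": "-0.11 0.05 0.02 0; -0.11 0.05 0.02 0; -0.11 0.05 0.02 0; -0.11 0.05 0.03 0; 0 0 0.02 0; 0 0 0 0"
}}

```text
time_s: 21.05
tcp_pos: [0.5432, -0.049, 0.175]
tool_rot: [-0.325, -3.044, -0.031]
contact_force: [-0.9, -0.8, -1.5]
gripper_width: 0.0205
```

```bash
cat >> h.py <<'E'
def upright(fn=None):
    from scipy.optimize import least_squares
    s=manip.read_state(); M=R.from_rotvec(s["tool_rot"]).as_matrix(); g=s["tcp_pos"]-.005*M[:,2]
    p=imaging.snapshot("scene"); c=cloud(p,p["z_map"]>-1); m=p["z_map"]>0
    H,S,V=cv2.cvtColor(p["frame"],cv2.COLOR_RGB2HSV)[m].T.astype(int)
    rad=np.linalg.norm(c[:,:2]-g[:2],axis=1)
    hz=((H<8)|(H>172))&(S>150)&(rad<.03)&(abs(c[:,2]-g[2]+.02)<.05)
    q=c[hz]; A=lambda v:np.array([v[2],v[3],1])/np.sqrt(1+v[2]**2+v[3]**2)
    def res(v):
        w=q-np.array([v[0],v[1],g[2]]); a=A(v); return np.linalg.norm(w-np.outer(w@a,a),axis=1)-.011
    v=least_squares(res,[g[0],g[1],0,0],loss="soft_l1",f_scale=.001).x; r=res(v)
    t=(q-np.array([v[0],v[1],g[2]]))@A(v)
    sh=(rad<.035)&(c[:,2]<g[2]-.05)&(c[:,2]>.045)   # shank over the slab
    a=A(v); low=c[sh]
    print("n",len(q),"axis",np.round(a,3),"tilt",round(np.degrees(np.arccos(a[2])),1),"off",np.round(v[:2]-g[:2],4),"t",np.round(np.percentile(t,[0,2,98,100]),4),"rms",round(np.sqrt(np.mean(r**2)),4))
    if len(low):
        k=low[:,2]<low[:,2].min()+.012; print("shank n",len(low),"zmin",round(low[:,2].min(),4),"low end xy",np.round(low[k].mean(0),4),"minus g",np.round(low[k].mean(0)-g,4))
    if fn: save(p,fn,(150,90,330,250),4)
    return p
E
python3 - <<'E'
from h import *
go(slab(0,0,.187),78.6); p=upright("i1.png")
E
```

```text
t 21.05 tcp [ 0.5432 -0.049   0.175 ] yang 77.79 tilt [-0.078  0.028 -0.997] w 0.0205 F [-0.9 -0.8 -1.5]
 twist -0.0136 shift [-0.0042  0.0098 -0.0804]
n 238 axis [-0.062  0.03   0.998] tilt 3.9 off [ 0.0064 -0.0039] t [-0.0556 -0.0525  0.0255  0.0272] rms 0.0038
shank n 89 zmin 0.0679 low end xy [ 0.5395 -0.0511  0.0747] minus g [-0.004  -0.002  -0.1053]
```

View pics/i1.png

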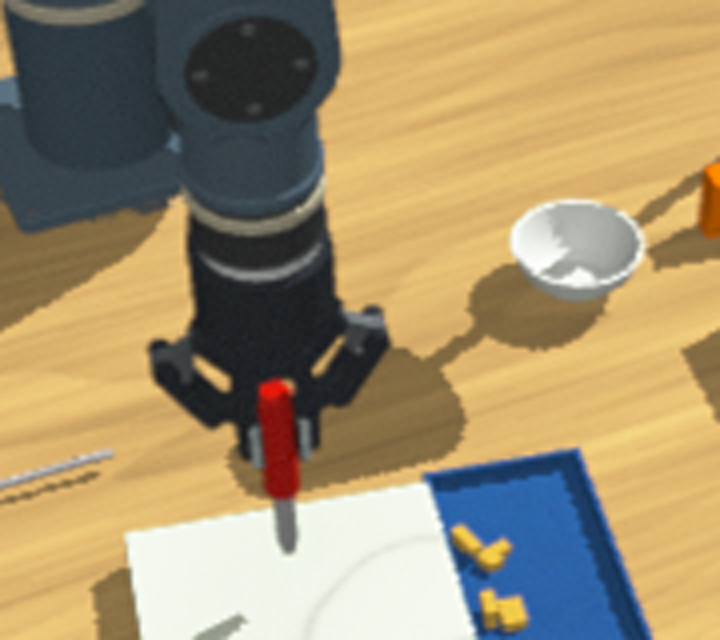

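Run:
```python
from h import *
np.set_printoptions(precision=4,suppress=True)
go(slab(0,0,.187),78.6)
s=manip.read_state(); M=R.from_rotvec(s["tool_rot"]).as_matrix(); g=s["tcp_pos"]-.005*M[:,2]
p=imaging.snapshot("scene");T=np.array(p["extrinsics"]);f=f_of(p)
def proj(X):
    c=T[:3,:3].T@(np.array(X)-T[:3,3]);return np.array([p["cx"]+f*c[0]/c[2],p["cy"]+f*c[1]/c[2]]),c[2]
im=p["frame"].astype(int);hsv=cv2.cvtColor(p["frame"],cv2.COLOR_RGB2HSV).astype(int)
view=(T[:3,3]-g);view/=np.linalg.norm(view);hv=view[:2]/np.linalg.norm(view[:2]);el=np.arcsin(view[2]);print("hv",hv,"el",np.degrees(el))
red=((hsv[:,:,0]<8)|(hsv[:,:,0]>172))&(hsv[:,:,1]>130)
(gu,gv),_=proj(g);print("g px",gu,gv,"vertical line px",[np.round(proj(g+[0,0,z])[0],1) for z in(.02,-.05,-.11)])
for v in range(int(gv)-14,int(gv)+50,2):
    row=np.nonzero(red[v,int(gu)-12:int(gu)+14])[0]+int(gu)-12; kind="red"
    if len(row)<3:
        grey=(hsv[v,:,1]<45)&(hsv[v,:,2]<175); row=np.nonzero(grey[int(gu)-9:int(gu)+13] if 0 else grey[int(gu)-9:int(gu)+13])[0]+int(gu)-9; kind="grey"
    if len(row)<2: continue
    u=(row.min()+row.max())/2; z=np.median(p["z_map"][v,int(u):int(u)+2]); X=world(p,(u,v),depth=z)
    print(kind,v,row.min(),row.max(),"X-g",X-g,"fore",round((X-g)[:2]@hv,4),"side",round((X-g)[:2]@np.array([-hv[1],hv[0]]),4))
```

```text
t 21.1 tcp [ 0.5431 -0.049   0.1751] yang 77.78 tilt [-0.078  0.029 -0.997] w 0.0202 F [-0.5 -0.1 -1.1]
 twist -0.0137 shift [-0.0048  0.0102 -0.0797]
hv [ 0.9521 -0.3057] el 45.31952976333234
g px 220.0967735972328 197.43481939589967 vertical line px [array([219.5, 191.2]), array([221.4, 212.3]), array([222.9, 229. ])]
grey 183 218 227 X-g [0.0245 0.0004 0.0668] fore 0.0232 side 0.0078
red 185 215 220 X-g [-0.0171  0.002   0.0236] fore -0.0169 side -0.0033
red 187 214 223 X-g [-0.0091  0.0013  0.0246] fore -0.009 side -0.0015
red 189 214 222 X-g [-0.006  -0.0012  0.0221] fore -0.0054 side -0.003
red 191 214 223 X-g [ 0.0003 -0.0025  0.022 ] fore 0.0011 side -0.0023
red 193 214 223 X-g [-0.0016 -0.0023  0.0138] fore -0.0008 side -0.0027
red 195 215 223 X-g [-0.0003 -0.002   0.0084] fore 0.0003 side -0.002
red 197 215 223 X-g [-0.002  -0.0019  0.0004] fore -0.0013 side -0.0024
red 199 216 223 X-g [-0.0007 -0.0015 -0.0051] fore -0.0002 side -0.0017
red 201 216 223 X-g [-0.0011 -0.0018 -0.0119] fore -0.0004 side -0.0021
red 203 216 224 X-g [ 0.001  -0.0017 -0.0166] fore 0.0015 side -0.0
[... 170 characters left out ...]
.0019 -0.0021 -0.0394] fore -0.0011 side -0.0026
red 211 216 224 X-g [-0.0013 -0.0028 -0.0455] fore -0.0004 side -0.003
red 213 217 223 X-g [-0.0007 -0.0034 -0.0515] fore 0.0004 side -0.0035
grey 215 221 222 X-g [-0.0032  0.0006 -0.0629] fore -0.0033 side -0.0004
grey 217 219 223 X-g [-0.0038 -0.0009 -0.0698] fore -0.0033 side -0.002
grey 219 219 223 X-g [-0.0019 -0.0019 -0.0745] fore -0.0012 side -0.0024
grey 221 219 223 X-g [-0.0038 -0.0018 -0.0837] fore -0.0031 side -0.0028
grey 223 219 223 X-g [-0.0044 -0.002  -0.0915] fore -0.0036 side -0.0033
grey 225 220 223 X-g [-0.0019 -0.002  -0.0963] fore -0.0012 side -0.0025
grey 227 221 223 X-g [-0.0058  0.     -0.1087] fore -0.0055 side -0.0018
```

The row-by-row depths put the punch upright within about 1°: handle and shank fronts differ by no more than 3 mm over 110 mm. I'll centre it and raise the tip to 8 cm.

{"fn": "carry_out", "kwargs": {
  "rows": "-0.033 0.01 -0.036 0; -0.032 0.01 -0.036 0; 0 0 0 0; 0 0 0 0"
}}

```text
time_s: 21.55
tcp_pos: [0.5544, -0.0492, 0.1885]
tool_rot: [-0.328, -3.047, -0.03]
contact_force: [-0.6, 1.0, -1.1]
gripper_width: 0.0201
```

Run:
```python
from h import *
go(slab(0,0,.187),78.6); p=upright("j1.png")
m=spotter.mark_of(p,"punch_red_tip")
for k in m[:1]: print(k["p"],k["xy"],world(p,k["xy"],.08))
```

```text
t 21.55 tcp [ 0.5544 -0.0492  0.1885] yang 77.7 tilt [-0.074  0.028 -0.997] w 0.0201 F [-0.6  1.  -1.1]
 twist -0.015 shift [ 0.062  -0.0047  0.0146]
n 246 axis [-0.066  0.037  0.997] tilt 4.4 off [ 0.0066 -0.0019] t [-0.0563 -0.0513  0.0263  0.0273] rms 0.0036
shank n 92 zmin 0.082 low end xy [ 0.5504 -0.0505  0.0887] minus g [-0.0044 -0.0012 -0.1047]
0.79 [221.7, 225.2] [ 0.53910381 -0.04995295  0.08      ]
```

{"fn": "carry_out", "kwargs": {
  "rows": "0 0 0.015 0; 0 0 0 0; 0 0 0 0"
}}

```text
time_s: 21.95
tcp_pos: [0.5538, -0.0491, 0.1858]
tool_rot: [-0.328, -3.047, -0.03]
contact_force: [0.8, -0.1, -2.2]
gripper_width: 0.02
```

Run:
```python
from h import *
go(slab(0,0,.187),78.6); p=upright(); save(p,"k1.png",None,1.4)
```

```text
t 21.95 tcp [ 0.5538 -0.0491  0.1858] yang 77.7 tilt [-0.075  0.028 -0.997] w 0.02 F [ 0.8 -0.1 -2.2]
 twist -0.015 shift [ 0.0596 -0.0042 -0.0036]
n 244 axis [-0.058  0.008  0.998] tilt 3.4 off [ 0.007  -0.0022] t [-0.0543 -0.0527  0.0261  0.0272] rms 0.0038
shank n 97 zmin 0.081 low end xy [ 0.5499 -0.0512  0.0871] minus g [-0.0043 -0.002  -0.1036]
```

View pics/k1.png

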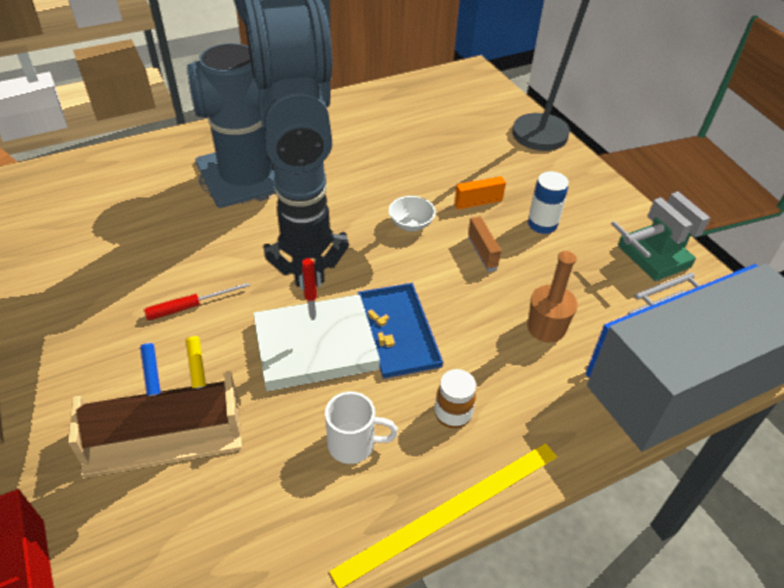

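The final view shows everything in place: the punch is upright over the slab at (310,290), the chips are in the tray at (380,330), and the block stands at (485,242). The other punches and bystanders are where they were. Handing in.

```bash
python3 -c "
from station import manip
print(manip.hand_in())"
```

```text
the job is handed in; nothing more can be done
None
```

The job is done and handed in at about 22 s of the 64 s allowed.

- **Wiping:** I gripped the wooden block and swept all four offcuts into the tray in one pass. The last picture shows all four lying in the tray. The block stands on the table close to where it started, clear of slab and tray.
- **Punch:** I drew the red-handled punch about 90 mm along its socket. The moves can't tilt the tool, so I turned the punch upright by pressing its tip lightly (about 5 N) against the slab's near side until it swung in the jaws.
- **Final hold:** The grip is set to 60 N. The tip is about 51 mm above the slab and within roughly 5 mm of its middle.
- **Other things:** The blue and yellow punches and the bystanders look undisturbed in the last picture.

**Where checks disagreed:**
- **Tilt:** The row-by-row depth check gave about 1°. The cylinder fit gave 3–4°, but its residual was large (3.8 mm).
- **Tip position:** The network put the tip about 6 mm nearer the robot than the depth readings did.
- **Grip:** The handle sits about 10 mm off the pads' centre. It has held without slipping.
- **Tool axis:** Over the run it drifted to about 4–5° off vertical. I didn't correct it.

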